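# Snap a stone sample onto its holder with the bench pliers

### The job

Take the green stone sample strip from its wooden rest, set its brass stud in the socket of the black holder in the bench pliers with the strip's tail lying over the holder's ledge, and let go of it. Then press the pliers' upper red handle down until the stud clicks fully home, but no harder than the click needs, because a hard squeeze chips the stone; let the handle spring back up. Leave everything else on the bench where it is.

Things in the scene. Friction and masses are not known exactly. Their poses are not given: they have to be found in the camera images.
- strip: green stone strip 116 x 26 x 8 mm, 50 to 85 g. Origin: centre of its underside; x along its length towards the end with the stud, z up. It starts level on a fixed wooden rest (125 x 55 mm base plate 8 mm thick, two 10 mm wide bars 30 mm high at x = -13 and +24 mm), underside 30 mm above the bench, stud hanging down, free below the tail.
- stud (a point): centre of the brass ball (11 mm across) of the press stud: 45 mm along +x from the strip's origin and 6.5 mm below the underside (neck 5 mm thick). Axes as the strip's.
- strip_tail (a point): where to hold the strip: on its centre line, 40 mm from its origin towards -x (85 mm from the stud), mid thickness; pinch across the 26 mm width. Axes as the strip's.
- pliers: bench pliers screwed to the bench on a grey plate 205 x 100 x 12 mm. Origin: on the bench, straight below the socket. Own x points from the socket to the hinge, the handles go to -x, the ledge lies to -y, z up. The lower jaw carries a black holder with the socket.
- socket (a point): centre of the socket's mouth in the level top face of the black holder (36 x 33 mm), 75 mm above the bench. Axes as the pliers'. Opening 24 mm along x, 14 mm along y, 31 mm deep. Ball set down on the wires: its centre rests 1 to 2 mm above the face and the strip, let go, leans on the ledge (0.13 rad); clicked home: centre 6.5 mm below the face, strip's underside flat on the face.
- wires (a point): midway between the socket's two sprung steel wires (4 mm thick, along y, 6 mm apart), 4 mm below the socket's face. The ball spreads them and clicks through under about 16 N. Axes as the pliers'.
- ledge (a point): middle of the ledge that carries the strip's tail: 55 mm from the socket to the pliers' -y, 12 x 22 mm, top level with the socket's face. Beyond it there is free room for fingers. Strip in place: its x axis points along the pliers' +y.
- pliers_hinge (a point): point on the hinge axis of the upper handle, 80 mm from the socket towards the pliers' +x and 107 mm above the bench; the axis is parallel to the pliers' y.
- handle_pad (a point): where to press: on the top of the upper red handle (26 mm wide, 100 mm long), 185 mm from the hinge. The handle slopes up away from the hinge when open. Own z is the normal of the handle's top, own x points along it to the hinge.
- lever (a joint): upper handle, rad: 0 = fully open (0.55 rad above level), grows as it is pressed down, hard stop at 0.72. A spring (1 to 4 N at the pad) returns it. The joint value at the click is not known (0.35 to 0.65). The click takes about 8 to 11 N at the pad; above about 15 N there the stone chips, and pushing to the hard stop does so.
- nose_mount (a point): on the upper jaw's middle line, 80 mm from the hinge, above the nose: a round sprung foot (14 mm across, 14 N per mm) that presses on the strip straight above the stud. Open, it stands 40 to 60 mm above the socket's face. It hangs about 24 mm below this point, but its screw is set differently each time by up to 9 mm either way, not measured. The stone chips above 28 N here.
- spare_strip: dark red stone strip, same shape as the green one, on a second wooden rest; not to be used
- mortar: pale stone bowl, 110 mm across, 75 mm high
- finial_pale: green stone finial, 72 mm across, 120 mm high
- finial_dark: black stone finial, 65 mm across, 108 mm high
- pestle: pale stone pestle standing upright, 52 mm across, 116 mm high
- paint_jar: blue jar with white lid, 56 mm across, 60 mm high
- brush: brush lying on the bench
- mallet: hammer lying on the bench
Mind the look-alikes: they are no part of the job. Of the things like the strip, leave any that is blue; of the rest the smaller one is meant.

How it is judged:
By the outcome, as a careful person would: the job done as asked, in the order asked, and still so for the second after the job is handed in, with the robot touching nothing.
It also fails if it takes over 69 s, if anything falls off the work surface, if the arm or the gripper's body presses on something with over 40 N, if the wrist force passes 120 N, or if a joint passes its speed limit or range.

### The arm

A 6-joint arm with a two-finger parallel gripper is mounted at the origin on the work surface. World frame = base frame: x ahead of the robot, y to its left, z up, the work surface at z = 0. Lengths are in m, angles in degrees, forces in N, time in s.
With the tool pointing down it reaches from about 0.4 to 0.825 m from the base axis. Payload 7 kg.
Tool frame: the origin (TCP) lies at the very end of the fingers, on their centre line; the grasp point (between the pads) lies 19 mm behind it; x points along the fingers, z is the direction in which the jaws open and shut, and the axes are right-handed (so a half turn about x gives the same grasp; the last joint's range is limited). The gripper opens to 88 mm and grips with 3 to 60 N. Pads are 19 mm wide; open, the fingers measure 130 mm over their backs; the gripper's body (78 mm by 193 mm) begins 47 mm behind the grasp point.
Start: joints at [-52.305, 20.546, 0.682, 0, -70.136, -16.507], TCP at [0.244, -0.629, 0.227] pointing down, gripper open.
Joint ranges: [-176.03, 176.03], [-82.01, 121.73], [-58.28, 71.71], [-173.87, 95.51], [-174.79, -0.11], [-173.66, 173.66]. Speed limits (degrees/s): [136.94, 136.94, 172.46, 180, 180, 180].

### API

Orientations are given as [roll, pitch, yaw] about the fixed x, y, z axes, in that order (R = Rz(yaw) Ry(pitch) Rx(roll)).
In Python, from plant import * gives the robot as it stands.
- The arm moves only by the tool arm_command, never from a script. Its argument "commands" is one flat list of numbers, 5 for each row, row after row: the shift along the tool's x, y, z in mm, then the turn about the tool's x in degrees, then the opening in per cent of the stroke, from 0 (shut) to 100 (fully open). A call has 1 to 5 rows; each row shifts and turns the pose as measured when the row begins, along the tool's axes as they then stand; what a row does not reach is not made up. A row lasts 1/8 s, in which the tool goes at most 62.5 mm and 10.7 degrees, less where a joint would pass 70% of its speed; a pose out of reach is approached as far as the arm can. A call is refused whole if a number of a shift passes 62.5 or a number of a turn 10.7, either way. A call with a gripper value outside its range is refused whole. The fingers move at their own pace and stop on an object; the grip force is fixed at half the most. Time passes only in rows, so rows that do not move let the fingers close. It gives the time, the measured TCP pose, the force and the opening at its end, in the units of the state.
- get_obs(): the state, without advancing time (a new reading comes with each control period).
- snapshot(name): name is "scene" or "top" or "wrist"; returns a dict with "frame" (480x640x3 uint8, blue, green, red), "fov_y" (degrees; the focal length in pixels is half the picture's height over the tangent of half this angle, whatever the lens; pixels are square), "cx", "cy" (the principal point, pixels), "world_to_cam" (4x4, takes a point from world to camera coordinates). Camera axes: x right, y up, looking along -z (the intrinsics and any distortion apply to the point x, -y, -z); pixel columns grow to the right and rows downward; lengths in m; the calibration is good to about 2 mm. A picture is of the moment at which its call begins. There is no depth.
- close_job(): hands the job in, once; it reports no verdict.
The state is a dict: "clock": time; "joint_pos": joint angles; "qvel": joint speeds; "tau": joint torques, N m; "tool_pos": TCP position; "orientation": TCP orientation; "force": force on the tool from outside, world axes, zero at the start; "moment": the same for the moment, N m; "opening": finger opening in m.
Only numpy, scipy, OpenCV 4.12 (cv2) and the standard library are available. Lean on these libraries where they do the work, as an engineer would, in place of code of your own. Each camera call takes 0.05 s, during which the arm holds its last target. There are 200 camera calls.

## Working session

There is one attempt and no reset: what is moved stays moved. The work goes in short steps, Python scripts to look and compute and a tool call to move; the robot and the scene stay as the last step left them, time stands still between calls to the robot, and variables do not carry over. Pictures are saved under pics/ and viewed, about 8 in all and at most 12, crops included, and the job is handed in when it is done.

Besides the shell and the picture viewer there is one more tool, called after "Request:" as name(argument=value, ...) on one line, values as JSON. arm_command: Moves the arm, as the interface text tells. Its arguments: {"type":"object","properties":{"commands":{"type":"array"}},"required":["commands"]}

```bash
ls; mkdir -p pics; python3 - <<'E'
from plant import *
import cv2,pickle
print(get_obs())
d={}
for n in("scene","top","wrist"):
    s=snapshot(n); d[n]=s; cv2.imwrite(f"pics/{n}0.png",s["frame"]); print(n,{k:v for k,v in s.items() if k!="frame"})
pickle.dump(d,open("s0.pkl","wb"))
E
```

```text
pics
{'clock': 0.0, 'joint_pos': array([-5.23028397e+01,  2.05901214e+01,  6.32034384e-01, -2.12175886e-02,
       -7.01348361e+01, -1.65077603e+01]), 'qvel': array([ 0.11480593, -0.01135386, -0.04167031,  0.00052498,  0.07936211,
       -0.01275921]), 'tau': array([-2.92844870e-04, -5.82713199e+01,  2.93042207e+01,  6.99670494e+00,
        6.88069253e-03, -2.07242474e-04]), 'tool_pos': array([ 0.24378529, -0.62889948,  0.22562085]), 'orientation': array([  4.3947453 ,  89.90495968, 115.57691921]), 'force': array([-0.402858  ,  0.83950894, -0.0107117 ]), 'moment': array([ 0.00176355,  0.04114567, -0.01218187]), 'opening': 0.08772643441126311}
scene {'fov_y': 45.61063339481, 'cx': 325.77383190176675, 'cy': 238.06815274543524, 'world_to_cam': array([[ 0.51647446,  0.85619913,  0.01331097, -0.28433331],
       [-0.64393443,  0.37809218,  0.66512763,  0.26736149],
       [ 0.56444892, -0.35209282,  0.74661105, -2.15759938],
       [ 0.        ,  0.        ,  0.        ,  1.        ]])}
top {'fov_y': 43.63726535096124, 'cx': 316.85806908419545, 'cy': 244.98898342008897, 'world_to_cam': array([[-1.13285760e-02, -9.99935399e-01, -9.27960361e-04,
         3.53225292e-03],
       [ 9.92278866e-01, -1.13564487e-02,  1.23505800e-01,
        -5.82348835e-01],
       [-1.23508359e-01,  4.78349387e-04,  9.92343417e-01,
        -1.48247430e+00],
       [ 0.00000000e+00,  0.00000000e+00,  0.00000000e+00,
         1.00000000e+00]])}
wrist {'fov_y': 67.13153574504145, 'cx': 323.30890023553036, 'cy': 234.03878831675448, 'world_to_cam': array([[-3.61109109e-01,  9.32523108e-01,  9.29687820e-04,
         6.74045097e-01],
       [-8.95015251e-01, -3.46304360e-01, -2.81106724e-01,
         3.45252973e-02],
       [-2.61816561e-01, -1.02342284e-01,  9.59676063e-01,
        -3.91046653e-01],
       [ 0.00000000e+00,  0.00000000e+00,  0.00000000e+00,
         1.00000000e+00]])}
```

View pics/top0.png

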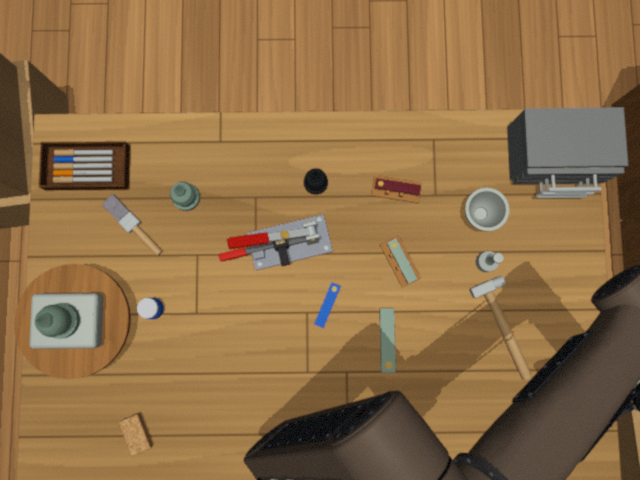

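View pics/scene0.png

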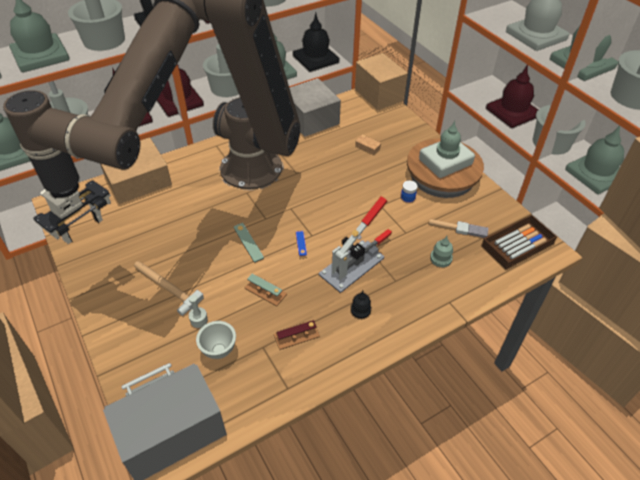

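The top view shows these strip-like things: the green strip on a rest (402,260), a larger loose green strip (388,340), a blue strip (327,305), and a dark red one on a rest (397,187). I choose the smaller green one on its rest, (402,260), and check it in close crops.

```bash
cat > h.py <<'E'
import numpy as np,cv2,pickle
def f(s): return 240/np.tan(np.radians(s["fov_y"])/2)
def proj(s,p):
    M=s["world_to_cam"]; c=M[:3,:3]@np.asarray(p,float)+M[:3,3]
    return np.array([s["cx"]+f(s)*c[0]/-c[2], s["cy"]-f(s)*c[1]/-c[2]])
def ray(s,uv):
    M=s["world_to_cam"];R=M[:3,:3]
    d=np.array([(uv[0]-s["cx"])/f(s),-(uv[1]-s["cy"])/f(s),-1.])
    return -R.T@M[:3,3], R.T@d
def onz(s,uv,z):
    o,d=ray(s,uv); return o+d*(z-o[2])/d[2]
def tri(s1,u1,s2,u2):
    o1,d1=ray(s1,u1);o2,d2=ray(s2,u2)
    t=np.linalg.lstsq(np.c_[d1,-d2],o2-o1,rcond=None)[0]
    a=o1+d1*t[0];b=o2+d2*t[1]; return (a+b)/2,np.linalg.norm(a-b)
E
python3 - <<'E'
from h import *
d=pickle.load(open("s0.pkl","rb"))
t=d["top"]["frame"];s=d["scene"]["frame"]
A=cv2.resize(t[200:290,210:340],(780,540),interpolation=3)[:, :]
a=cv2.resize(t[205:280,210:340],None,fx=3,fy=3,interpolation=3)
b=cv2.resize(t[230:295,370:430],None,fx=6,fy=3.46*1,interpolation=3)
b=cv2.resize(t[230:295,370:430],(390*60//65,390),interpolation=3)
c=cv2.resize(s[190:295,315:400],None,fx=4,fy=4,interpolation=3)
e=cv2.resize(s[265:310,240:295],None,fx=6,fy=6,interpolation=3)
W=np.zeros((600,800,3),np.uint8)
W[:225,:390]=a; W[:,:]=W
bb=cv2.resize(t[230:295,370:430],None,fx=5,fy=5,interpolation=3)
W[230:555,:300]=bb; W[:420,400:740]=c; 
ee=cv2.resize(s[270:305,240:295],None,fx=5,fy=5,interpolation=3); W[422:597,400:675]=ee
cv2.imwrite("pics/crop1.png",W)
for n in("top","scene"):
    h=cv2.cvtColor(d[n]["frame"],cv2.COLOR_BGR2HSV)
    m=cv2.inRange(h,(60,35,90),(95,255,255))
    for k in cv2.findContours(m,0,2)[0]:
        if cv2.contourArea(k)>60: print(n,cv2.minAreaRect(k))
E
```

```text
top ((387.44464111328125, 345.44842529296875), (50.8961181640625, 12.5634183883667), 87.95458984375)
top ((56.0, 320.5), (33.0, 40.0), 90.0)
top ((184.29898071289062, 196.07733154296875), (28.226625442504883, 24.4698429107666), 23.962486267089844)
scene ((264.3585205078125, 284.7547302246094), (33.4122314453125, 6.21622896194458), 29.05460548400879)
scene ((443.4000549316406, 252.2000274658203), (19.677398681640625, 25.938386917114258), 26.56505012512207)
scene ((248.39334106445312, 242.2686309814453), (39.90248489379883, 9.024958610534668), 59.534454345703125)
scene ((592.6153564453125, 168.57691955566406), (44.93071746826172, 28.012361526489258), 33.690067291259766)
scene ((12.262954711914062, 157.29922485351562), (12.622867584228516, 28.65594482421875), 75.25643920898438)
scene ((447.810791015625, 149.63514709472656), (20.54987335205078, 10.52153491973877), 9.462323188781738)
scene ((612.1443481445312, 150.48019409179688), (30.492929458618164, 35.05384063720703), 55.619659423828125)
scene ((451.2461853027344, 137.03079223632812), (16.839513778686523, 17.89198112487793), 52.12501525878906)
scene ((6.5, 132.5), (13.0, 29.0), 0.0)
scene ((288.8000183105469, 67.90001678466797), (13.597792625427246, 9.17060375213623), 71.56504821777344)
scene ((598.0221557617188, 65.83186340332031), (11.23277473449707, 38.03156661987305), 67.7509765625)
scene ((562.1646728515625, 51.74118423461914), (14.11215591430664, 15.339300155639648), 32.47119140625)
scene ((603.7500610351562, 43.750003814697266), (6.363961219787598, 18.384777069091797), 45.0)
scene ((38.23529815673828, 50.44117736816406), (25.708772659301758, 52.14515686035156), 75.96376037597656)
scene ((27.26470184326172, 28.441177368164062), (27.65863609313965, 32.86497116088867), 77.47119140625)
scene ((22.0, 6.5), (13.0, 14.0), 90.0)
```

View pics/crop1.png

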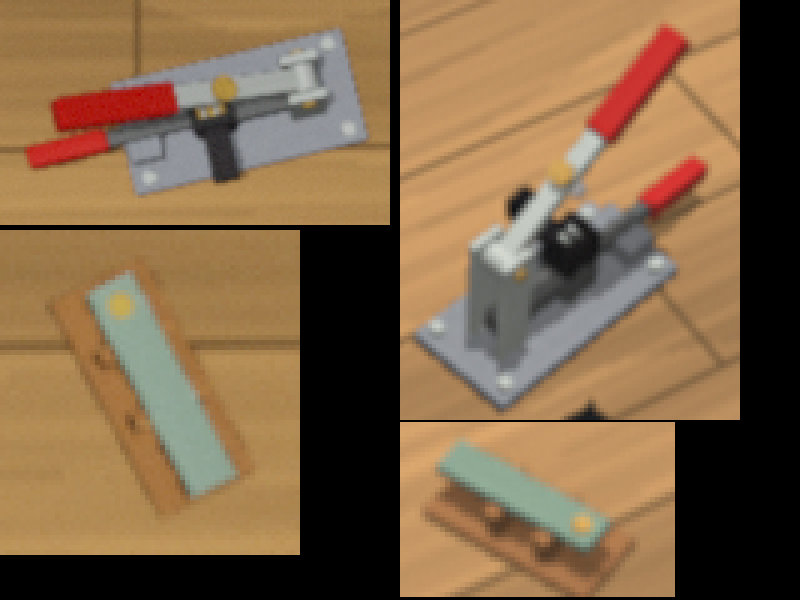

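The crop confirms a small green strip on its wooden rest, with the brass stud dot at its far end, top px (394,245). The pliers show their ledge toward the robot, near (285,262), with the hinge block at right, near (312,231).

```bash
cat > g.py <<'E'
from h import *
from scipy.spatial.transform import Rotation as Ro
def Rt(o): return Ro.from_euler('xyz',o['orientation'],degrees=True).as_matrix()
E
python3 - <<'E'
from g import *
from plant import get_obs
d=pickle.load(open("s0.pkl","rb"));T=d["top"];S=d["scene"]
o=get_obs();print(Rt(o).round(3))
w=d["wrist"]["world_to_cam"];cam=-w[:3,:3].T@w[:3,3];print("wristcam in tool",(Rt(o).T@(cam-o['tool_pos'])).round(3),"opt axis tool",(Rt(o).T@(-w[2,:3])).round(3), "right",(Rt(o).T@w[0,:3]).round(3))
q=np.array([(87,293),(135,271),(237,474),(192,497),(121,306)])/5.+[370,230-46]
P=np.array([onz(T,u,.038) for u in q]);print(P.round(4))
for i in range(4):print(np.linalg.norm(P[i]-P[(i+1)%4]).round(4))
c=P[:4].mean(0);ax=(P[0]+P[1]-P[2]-P[3]);print("centre",c,"yaw",np.degrees(np.arctan2(ax[1],ax[0])))
# scene: dot
print("dot scene",onz(S,((582-400)/5+240,(523-422)/5+270),.038))
q=np.array([(341,28),(367,136),(137,195),(328,43),(349,129),(148,178)])/3.+[210,205]
P=np.array([onz(T,u,.012) for u in q]);print("plate",P.round(4),[np.linalg.norm(P[i]-P[j]).round(4) for i,j in((0,1),(1,2))])
q=np.array([(215,119),(199,111),(235,106),(238,126),(198,131),(225,170),(210,181),(240,178)])/3.+[210,205]
print("holder",np.array([onz(T,u,.075) for u in q]).round(4))
# hinge top/handle end triangulate: red handle end upper
print(tri(T,np.array([54,115])/3+[210,205],S,np.array([(675-400),32])/4+[315,190]))
E
```

```text
[[-0.001 -0.932 -0.361]
 [ 0.001 -0.361  0.932]
 [-1.     0.     0.001]]
wristcam in tool [-0.158  0.077  0.   ] opt axis tool [ 0.96  -0.281 -0.   ] right [ 0. -0.  1.]
[[ 0.5862 -0.1817  0.038 ]
 [ 0.5971 -0.2063  0.038 ]
 [ 0.4936 -0.2547  0.038 ]
 [ 0.4824 -0.2317  0.038 ]
 [ 0.5793 -0.1987  0.038 ]]
0.0269
0.1142
0.0256
0.1152
centre [ 0.53982031 -0.21859408  0.038     ] yaw 25.39174135753982
dot scene [ 0.58474755 -0.19602823  0.038     ]
plate [[ 0.6652 -0.0217  0.012 ]
 [ 0.5711 -0.0427  0.012 ]
 [ 0.5226  0.1543  0.012 ]
 [ 0.6522 -0.0103  0.012 ]
 [ 0.5773 -0.0274  0.012 ]
 [ 0.5371  0.1449  0.012 ]] [np.float64(0.0964), np.float64(0.2029)]
holder [[0.5793 0.0838 0.075 ]
 [0.5861 0.0969 0.075 ]
 [0.5899 0.0672 0.075 ]
 [0.5733 0.0649 0.075 ]
 [0.5695 0.0978 0.075 ]
 [0.5371 0.0757 0.075 ]
 [0.5282 0.0881 0.075 ]
 [0.5304 0.0635 0.075 ]]
(array([0.5654799 , 0.19464208, 0.21890257]), np.float64(0.0003958106011272817))
```

Request:
arm_command(commands=[5,-48,34,0,100,10,-48,34,0,100,10,-48,34,0,100,10,-48,34,0,100,10,-48,34,0,100])

```text
clock: 0.78
tool_pos: [0.4082, -0.3803, 0.178]
orientation: [23.4, 89.9, 134.2]
force: [0.9, -0.8, 0.2]
opening: 0.0873
```

Request:
arm_command(commands=[10,-48,34,0,100,10,-48,34,0,100,10,-48,34,0,100,0,0,0,-4.2,100,0,0,0,0,100])

```text
clock: 1.4
tool_pos: [0.5106, -0.2243, 0.1461]
orientation: [29.1, 89.8, 144.5]
force: [-0.6, -0.6, 0.2]
opening: 0.0871
```

```bash
cat > cmd.py <<'E'
from g import *
from plant import get_obs
def need(target,yaw_jaw=None):
    o=get_obs();R=Rt(o);d=R.T@(np.array(target)-o['tool_pos'])*1e3
    z=R[:,2];y=np.degrees(np.arctan2(z[1],z[0]))
    t=None if yaw_jaw is None else -((yaw_jaw-y+90)%180-90)
    print("t",o['clock'],"tcp",o['tool_pos'].round(4),"jawyaw",y.round(2),"tilt",R[2].round(3),"F",o['force'].round(2),"M",o['moment'].round(3),"op",o['opening'].round(4),"shift",d.round(1),"turn",t)
E
python3 - <<'E'
from cmd import *
E
mv cmd.py mv.py; python3 - <<'E'
from mv import *
from plant import snapshot
need((.5037,-.2358,.015),115.4)
s=snapshot("wrist");pickle.dump(s,open("w1.pkl","wb"));cv2.imwrite("pics/w1.png",s["frame"])
print(proj(s,(.5398,-.2186,.038)),proj(s,(.5798,-.199,.038)))
h=cv2.cvtColor(s["frame"],cv2.COLOR_BGR2HSV);m=cv2.inRange(h,(65,30,80),(95,255,255))
for k in cv2.findContours(m,0,2)[0]:
    if cv2.contourArea(k)>500:
        r=cv2.minAreaRect(k);P=np.array([onz(s,u,.038) for u in cv2.boxPoints(r)])
        print(r,P.round(4),[np.linalg.norm(P[i]-P[i-1]).round(4) for i in range(4)],P.mean(0))
E
```

```text
Traceback (most recent call last):
  File "mv.py", line 7, in need
    print("t",o['clock'],"tcp",o['tool_pos'].round(4),"jawyaw",y.round(2),"tilt",R[2].round(3),"F",o['force'].round(2),"M",o['moment'].round(3),"op",o['opening'].round(4),"shift",d.round(1),"turn",t)
                                                                                                                                                     ^^^^^^^^^^^^^^^^^^
AttributeError: 'float' object has no attribute 'round'
```

```bash
sed -i "s/o\['opening'\].round(4)/round(o['opening'],4)/" mv.py; python3 - <<'E'
from mv import *
from plant import snapshot
need((.5037,-.2358,.015),115.4)
s=snapshot("wrist");pickle.dump(s,open("w1.pkl","wb"));cv2.imwrite("pics/w1.png",s["frame"])
print(proj(s,(.5398,-.2186,.038)),proj(s,(.5798,-.199,.038)))
h=cv2.cvtColor(s["frame"],cv2.COLOR_BGR2HSV);m=cv2.inRange(h,(65,30,80),(95,255,255))
for k in cv2.findContours(m,0,2)[0]:
    if cv2.contourArea(k)>500:
        r=cv2.minAreaRect(k);P=np.array([onz(s,u,.038) for u in cv2.boxPoints(r)])
        print(r,P.round(4),[np.linalg.norm(P[i]-P[i-1]).round(4) for i in range(4)],P.mean(0))
E
```

```text
t 1.4 tcp [ 0.5106 -0.2243  0.1461] jawyaw 115.37 tilt [-1.     0.002  0.003] F [-0.59 -0.55  0.16] M [-0.062  0.013  0.031] op 0.0871 shift [131.1  10.9  -7.8] turn -0.029819326492130926
[313.19620286 267.856511  ] [314.32111787 318.32277557]
```

View pics/w1.png

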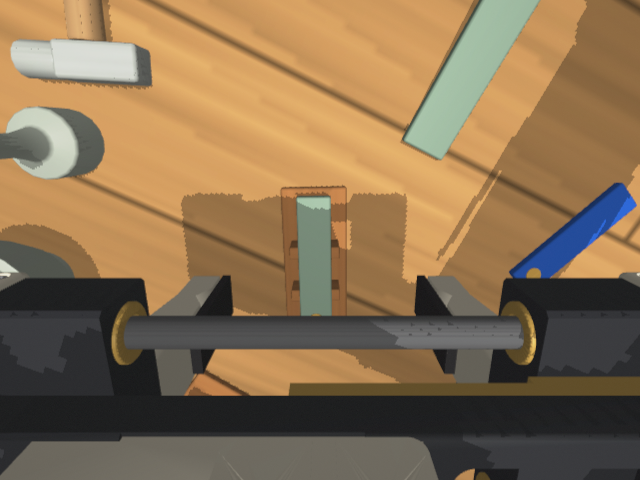

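The wrist view shows the shaded green strip at (314,196)-(315,310), with its tail end at v=196 and its stud dot near (316,316), beside the finger rod. It lines up with the prediction.

```bash
python3 - <<'E'
from mv import *
s=pickle.load(open("w1.pkl","rb"));f_=s["frame"]
h=cv2.cvtColor(f_,cv2.COLOR_BGR2HSV)
C=[]
for v in range(205,312,15):
    r=np.where((h[v,270:360,0]>45)&(h[v,270:360,0]<100))[0]+270
    if len(r): C.append(((r.min()+r.max())/2,v)); w=onz(s,(r.max()+.5,v),.038)-onz(s,(r.min()-.5,v),.038); print(v,r.min(),r.max(),len(r),np.linalg.norm(w).round(4))
P=np.array([onz(s,c,.038) for c in C]);ax=P[-1]-P[0];print(P.round(4),"yaw",np.degrees(np.arctan2(-ax[1],-ax[0])),np.degrees(np.arctan2(ax[1],ax[0])))
col=h[180:210,314,0];print(col)
e=onz(s,(314,196),.038);u=ax/np.linalg.norm(ax);print("end",e,"grasp",e+u*.018)
g=e+u*.018;need((g[0],g[1],.015),np.degrees(np.arctan2(ax[1],ax[0]))+90)
E
```

```text
205 297 330 34 0.0255
220 297 330 34 0.0258
235 298 329 32 0.0246
250 299 330 32 0.0249
265 299 330 32 0.0252
280 300 330 31 0.0247
295 300 330 31 0.025
310 301 330 30 0.0246
[[ 0.4939 -0.2397  0.038 ]
 [ 0.5044 -0.2348  0.038 ]
 [ 0.5152 -0.2298  0.038 ]
 [ 0.5259 -0.224   0.038 ]
 [ 0.5372 -0.2187  0.038 ]
 [ 0.5486 -0.2129  0.038 ]
 [ 0.5605 -0.2074  0.038 ]
 [ 0.5725 -0.2013  0.038 ]] yaw -154.0021674205549 25.9978325794451
[16 16 16 16 16 16 16 14 14 13 14 14 14 13 13 15 62 63 61 62 62 62 62 62
 63 62 62 62 61 63]
end [ 0.48752135 -0.24221976  0.038     ] grasp [ 0.50369994 -0.23432969  0.038     ]
t 1.45 tcp [ 0.5105 -0.2246  0.1461] jawyaw 115.28 tilt [-1.     0.002  0.003] F [-0.46  1.11 -0.26] M [ 0.031 -0.026  0.042] op 0.0875 shift [131.1  10.1  -6.3] turn -0.7193510724189309
```

Request:
arm_command(commands=[20,10,-7,-0.5,100,40,0,0,0,100,35,0,0,0,100,15,0,0,0,80,0,0,0,0,60])

```text
clock: 2.08
tool_pos: [0.5038, -0.2391, 0.0354]
orientation: [-69.8, 89.9, 45.3]
force: [0.4, -0.6, 0.2]
opening: 0.0728
```

```bash
python3 - <<'E'
from mv import *
need((.5037,-.235,.015),115.7)
E
```

```text
t 2.075 tcp [ 0.5038 -0.2391  0.0354] jawyaw 115.08 tilt [-1.    -0.002  0.001] F [ 0.44 -0.57  0.21] M [-0.024 -0.032 -0.011] op 0.0728 shift [20.4 -1.6  3.7] turn -0.6176304291522996
```

Request:
arm_command(commands=[0,-1.5,3.5,-0.6,60,19,0,0,0,60,0,0,0,0,60])

```text
clock: 2.45
tool_pos: [0.5064, -0.2356, 0.02]
orientation: [-115.2, 89.6, 0.5]
force: [-0.5, -0.1, 1.1]
opening: 0.0529
```

```bash
python3 - <<'E'
from mv import *
need((.5037,-.235,.015),115.7)
E
```

```text
t 2.45 tcp [ 0.5064 -0.2356  0.02  ] jawyaw 115.72 tilt [-1.    -0.007 -0.003] F [-0.54 -0.05  1.06] M [ 0.008 -0.003 -0.002] op 0.0529 shift [5.  2.2 1.7] turn 0.016084516981877073
```

Request:
arm_command(commands=[4,2,1,0,55,0,0,0,0,40,0,0,0,0,20,0,0,0,0,0,0,0,0,0,0])

```text
clock: 3.08
tool_pos: [0.506, -0.2357, 0.019]
orientation: [-119.1, 89.3, -3.3]
force: [0.1, 0.2, -0.9]
opening: 0.0254
```

Request:
arm_command(commands=[0,0,0,0,0,0,0,0,0,0])

```text
clock: 3.32
tool_pos: [0.5059, -0.2357, 0.019]
orientation: [-119.0, 89.3, -3.3]
force: [-0.4, -0.2, -0.1]
opening: 0.0253
```

```bash
python3 - <<'E'
from mv import *
need((.5037,-.235,.015),115.7)
E
```

```text
t 3.325 tcp [ 0.5059 -0.2357  0.019 ] jawyaw 115.76 tilt [-1.    -0.01  -0.006] F [-0.37 -0.21 -0.11] M [ 0.034 -0.07   0.002] op 0.0253 shift [3.9 1.8 1.6] turn 0.06140136912316052
```

Request:
arm_command(commands=[-15,0,0,0,0,-50,0,0,0,0,-60,0,0,0,0,-60,-15,20,0,0,-15,-30,40,0,0])

```text
clock: 3.95
tool_pos: [0.5164, -0.1642, 0.2239]
orientation: [-119.1, 89.5, -3.5]
force: [0.9, 0.0, -1.1]
opening: 0.0255
```

Request:
arm_command(commands=[0,-30,42,0,0,0,-30,42,0,0,0,-30,42,0,0,0,-30,42,6,0,0,0,0,6,0])

```text
clock: 4.58
tool_pos: [0.5534, 0.0476, 0.2338]
orientation: [-97.9, 88.9, 5.4]
force: [0.3, -0.4, -1.3]
opening: 0.0255
```

```bash
python3 - <<'E'
from mv import *
need((.575,.087,.217),103.8)
E
```

```text
t 4.575 tcp [0.5534 0.0476 0.2338] jawyaw 103.32 tilt [-1.    -0.02  -0.003] F [ 0.27 -0.35 -1.28] M [-0.122  0.171  0.039] op 0.0255 shift [ 17.3 -29.8  33.4] turn -0.4770008618824164
```

Request:
arm_command(commands=[8,-29,33,-0.4,0,0,0,0,0,0,0,0,0,0,0])

```text
clock: 4.95
tool_pos: [0.5739, 0.0882, 0.2293]
orientation: [-96.5, 88.7, 7.2]
force: [-0.8, -0.7, -0.8]
opening: 0.0255
```

```bash
python3 - <<'E'
from mv import *
from plant import snapshot
need((.575,.087,.217),103.8)
s=snapshot("wrist");pickle.dump(s,open("w2.pkl","wb"));cv2.imwrite("pics/w2.png",s["frame"])
print(proj(s,(.5885,.0903,.075)),proj(s,(.535,.077,.075)))
E
```

```text
t 4.95 tcp [0.5739 0.0882 0.2293] jawyaw 103.75 tilt [-1.    -0.022 -0.003] F [-0.83 -0.72 -0.82] M [-0.015  0.14  -0.051] op 0.0255 shift [12.3 -0.5 -1.4] turn -0.049575738188821106
[322.07443265 230.27756948] [321.75232253 168.51816065]
```

View pics/w2.png

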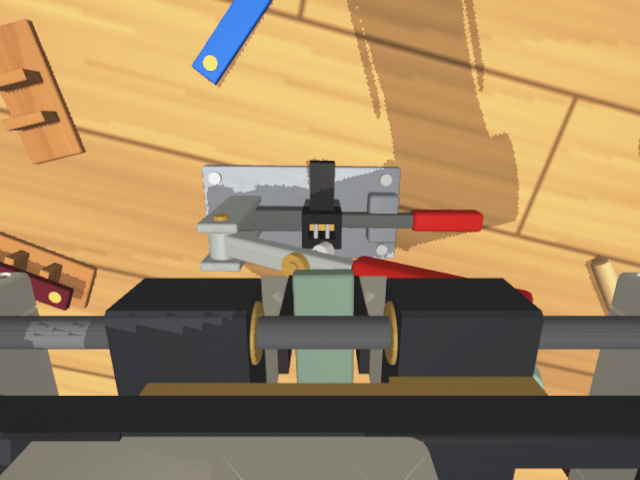

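The wrist view shows the pliers with the holder and its socket near (321,232), two wires inside, the ledge at (321,165), and the foot at (323,248). I zoom in for the socket.

```bash
python3 - <<'E'
from h import *
s=pickle.load(open("w2.pkl","rb"))
c=s["frame"][150:275,280:370];cv2.imwrite("pics/w2c.png",cv2.resize(c,None,fx=4.8,fy=4.8,interpolation=2))
E
```

```text
(no output)
```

View pics/w2c.png

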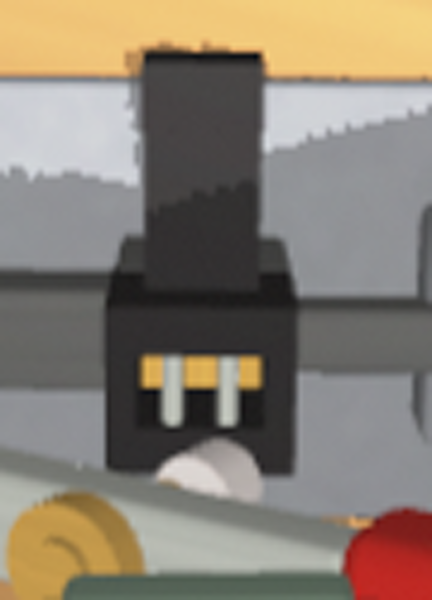

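```bash
python3 - <<'E'
from mv import *
s=pickle.load(open("w2.pkl","rb"))
px=lambda a,b:np.array([a,b])/4.8+[280,150]
Z=.075
P=lambda a,b:onz(s,px(a,b),Z)
L,R,T,B=P(137,391),P(263,391),P(200,355),P(200,428)
sock=(L+R+T+B)/4
print("socket",sock.round(4),"dims",np.linalg.norm(L-R),np.linalg.norm(T-B))
hc=[P(107,305),P(297,305),P(297,472),P(107,472)];print("holder c",np.mean(hc,0).round(4),[np.linalg.norm(hc[i]-hc[i-1]).round(4) for i in range(4)])
le=P(204,52);v=sock-le;print("ledge end",le.round(4),"dist",np.linalg.norm(v),"yaw y",np.degrees(np.arctan2(v[1],v[0])))
q=[onz(s,u,.012) for u in((203,167),(400,168))];v=q[0]-q[1];print("plate x yaw",np.degrees(np.arctan2(v[1],v[0])),np.linalg.norm(v))
print("foot px->", [onz(s,px(210,475),z).round(4) for z in(.115,.125,.135)])
E
```

```text
socket [0.5897 0.0902 0.075 ] dims 0.02364289670308928 0.014341246996645494
holder c [0.5893 0.0905 0.075 ] [np.float64(0.0328), np.float64(0.0351), np.float64(0.0328), np.float64(0.0362)]
ledge end [0.5286 0.0761 0.075 ] dist 0.06278561534377845 yaw y 13.009601657576347
plate x yaw -76.53219426712342 0.20209569013430487
foot px-> [array([0.5914, 0.0926, 0.115 ]), array([0.5878, 0.0918, 0.125 ]), array([0.5843, 0.0909, 0.135 ])]
```

```bash
python3 - <<'E'
from mv import *
s=pickle.load(open("w2.pkl","rb"));o=get_obs();R=Rt(o);f_=s["frame"]
h=cv2.cvtColor(f_,cv2.COLOR_BGR2HSV)
print("col",[(v,h[v,323].tolist()) for v in range(262,282,2)])
for v in(280,300,350,375):
    r=np.where((h[v,270:375,0]>60)&(h[v,270:375,0]<95)&(h[v,270:375,1]>35))[0]+270; print(v,r.min(),r.max(),len(r))
tcp=o['tool_pos']
for z in (.244,.248):
    e=onz(s,(323.5,269),z);print(z,"tail end in tool",(R.T@(e-tcp)).round(4))
    a,b=onz(s,(294,280),z),onz(s,(354,280),z);print(np.linalg.norm(a-b))
E
```

```text
col [(262, [41, 11, 183]), (264, [45, 11, 184]), (266, [40, 12, 188]), (268, [41, 12, 171]), (270, [62, 35, 96]), (272, [64, 36, 99]), (274, [62, 34, 111]), (276, [63, 38, 147]), (278, [63, 36, 161]), (280, [64, 39, 164])]
280 293 353 55
300 293 353 54
350 296 351 50
375 297 351 45
0.244 tail end in tool [-0.0152  0.0195  0.0004]
0.02578922298834686
0.248 tail end in tool [-0.0192  0.0211  0.0004]
0.02506385180639345
```

Request:
arm_command(commands=[0,42,0,0,0,0,42,0,0,0,0,42,0,0,0,50,0,0,0.3,0,40,0,0,0,0])

```text
clock: 5.62
tool_pos: [0.4515, 0.0553, 0.1401]
orientation: [-88.6, 88.0, 14.7]
force: [1.1, 0.8, -1.5]
opening: 0.0256
```

```bash
python3 - <<'E'
from mv import *
need((.4534,.0578,.084),103.4)
E
```

```text
t 5.625 tcp [0.4515 0.0553 0.1401] jawyaw 103.23 tilt [-0.999 -0.034  0.001] F [ 1.1   0.77 -1.54] M [-0.05   0.099  0.024] op 0.0256 shift [56.2 -0.5  2. ] turn -0.17447497909998333
```

Request:
arm_command(commands=[57,0,2,-0.2,0,0,0,0,0,0])

```text
clock: 5.88
tool_pos: [0.4514, 0.0557, 0.0817]
orientation: [-89.5, 88.1, 13.8]
force: [-0.2, -0.1, -0.3]
opening: 0.0252
```

```bash
python3 - <<'E'
from mv import *
need((.5073,.0707,.083),103.4)
E
```

```text
t 5.875 tcp [0.4514 0.0557 0.0817] jawyaw 103.33 tilt [-0.999 -0.033  0.   ] F [-0.19 -0.14 -0.33] M [-0.088  0.116 -0.004] op 0.0252 shift [  0.6 -57.9   1.7] turn -0.06749049845099364
```

Request:
arm_command(commands=[1,-29,1,0,0,1,-28,1,0,0,0,0,0,0,0])

```text
clock: 6.25
tool_pos: [0.511, 0.071, 0.0892]
orientation: [-89.6, 87.7, 13.8]
force: [-1.7, -0.2, -1.3]
opening: 0.0255
```

```bash
python3 - <<'E'
from mv import *
from plant import snapshot
need((.5073,.0707,.075),103.4)
o=get_obs();R=Rt(o)
import math
print("stud est",(o['tool_pos']+R@np.array([-.011+.0065,-.0846,0])).round(4))
d={}
for n in("scene","wrist","top"):
    d[n]=snapshot(n)
pickle.dump(d,open("s3.pkl","wb"))
A=cv2.resize(d["scene"]["frame"][185:295,300:410],(500,500),interpolation=2)
B=cv2.resize(d["top"]["frame"][200:290,230:330],None,fx=3,fy=3,interpolation=2)
W=np.zeros((500,800,3),np.uint8);W[:,:500]=A;W[:270,500:]=B;cv2.imwrite("pics/s3.png",W)
E
```

```text
t 6.25 tcp [0.511  0.071  0.0892] jawyaw 103.36 tilt [-0.999 -0.04   0.   ] F [-1.74 -0.25 -1.26] M [-0.049  0.273 -0.034] op 0.0255 shift [14.   4.2  0.6] turn -0.04437641765207445
stud est [0.5931 0.0905 0.0971]
```

View pics/s3.png

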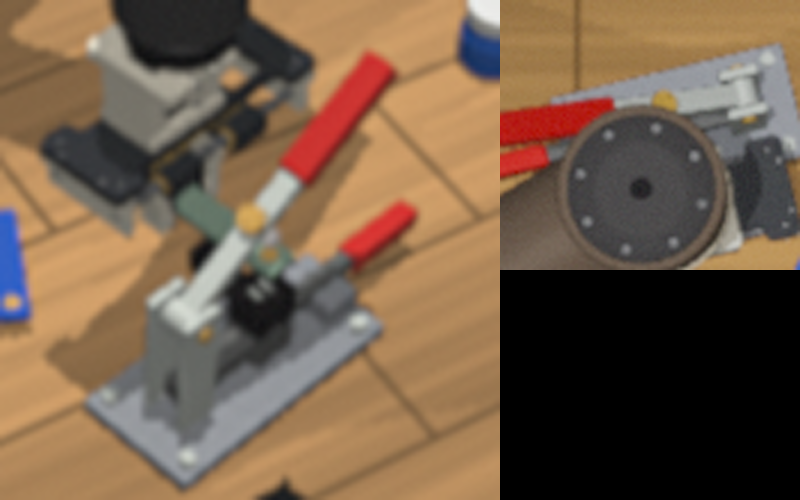

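Request:
arm_command(commands=[6,4,0.5,0,0,0,0,0,0,0])

```text
clock: 6.65
tool_pos: [0.5032, 0.0693, 0.0827]
orientation: [-88.5, 87.8, 14.8]
force: [0.0, -0.1, -0.7]
opening: 0.0261
```

```bash
cat >> mv.py <<'E'
def stud():
    o=get_obs();R=Rt(o); print("stud est",(o['tool_pos']+R@np.array([-.011+.0065,-.0846,0])).round(4),"(gripped at tilt -.010 -> z lower by ~.001)")
E
python3 - <<'E'
from mv import *
need((.5073,.0707,.075),103.4);stud()
E
```

```text
t 6.65 tcp [0.5032 0.0693 0.0827] jawyaw 103.32 tilt [-0.999 -0.039  0.001] F [ 0.01 -0.13 -0.68] M [-0.1    0.121 -0.02 ] op 0.0261 shift [ 7.8 -4.   0.4] turn -0.08010932281010241
stud est [0.5853 0.0887 0.0904] (gripped at tilt -.010 -> z lower by ~.001)
```

Request:
arm_command(commands=[3,-4,0.3,0,0,0,0,0,0,0])

```text
clock: 6.9
tool_pos: [0.5072, 0.0707, 0.0799]
orientation: [-88.7, 87.8, 14.7]
force: [0.7, 0.6, -1.3]
opening: 0.0252
```

```bash
python3 - <<'E'
from mv import *
need((.5073,.0707,.075),103.4);stud()
E
```

```text
t 6.9 tcp [0.5072 0.0707 0.0799] jawyaw 103.35 tilt [-0.999 -0.039  0.001] F [ 0.71  0.63 -1.28] M [ 0.024  0.239 -0.046] op 0.0252 shift [ 4.9  0.1 -0. ] turn -0.048505130530571705
stud est [0.5893 0.0901 0.0877] (gripped at tilt -.010 -> z lower by ~.001)
```

Request:
arm_command(commands=[6,0,0,0,0,2,0,0,0,0,0,0,0,0,0])

```text
clock: 7.28
tool_pos: [0.5074, 0.0707, 0.0709]
orientation: [-89.1, 87.8, 14.3]
force: [0.4, -0.1, -0.8]
opening: 0.0256
```

```bash
python3 - <<'E'
from mv import *
need((.5073,.0707,.075),103.4);stud()
E
```

```text
t 7.275 tcp [0.5074 0.0707 0.0709] jawyaw 103.36 tilt [-0.999 -0.038  0.001] F [ 0.39 -0.13 -0.81] M [-0.1    0.172  0.065] op 0.0256 shift [-4.1 -0.1  0. ] turn -0.044577996473293524
stud est [0.5894 0.0902 0.0786] (gripped at tilt -.010 -> z lower by ~.001)
```

Request:
arm_command(commands=[1.5,0,0,0,0,0,0,0,0,0])

```text
clock: 7.52
tool_pos: [0.5077, 0.0706, 0.0695]
orientation: [-89.3, 87.8, 14.1]
force: [-0.0, -1.2, 0.3]
opening: 0.0257
```

Request:
arm_command(commands=[1,0,0,0,0,0,0,0,0,0])

```text
clock: 7.78
tool_pos: [0.508, 0.0707, 0.0688]
orientation: [-89.3, 87.8, 14.1]
force: [-0.3, -0.4, 1.2]
opening: 0.0252
```

```bash
python3 - <<'E'
from mv import *
need((.5073,.0707,.075),103.4);stud()
E
```

```text
t 7.775 tcp [0.508  0.0707 0.0688] jawyaw 103.35 tilt [-0.999 -0.039  0.   ] F [-0.34 -0.41  1.22] M [-0.455  0.02  -0.097] op 0.0252 shift [-6.2  0.5  0.2] turn -0.04688391810394421
stud est [0.5901 0.0901 0.0766] (gripped at tilt -.010 -> z lower by ~.001)
```

Request:
arm_command(commands=[0,0,0,0,35,0,0,0,0,50,0,0,0,0,50,0,0,0,0,50])

```text
clock: 8.28
tool_pos: [0.508, 0.0709, 0.0688]
orientation: [-88.9, 87.8, 14.5]
force: [-0.5, -0.3, 0.4]
opening: 0.0435
```

```bash
python3 - <<'E'
from mv import *
from plant import snapshot
need((.5073,.0707,.075),103.4)
d={n:snapshot(n) for n in("scene","wrist")}
pickle.dump(d,open("s4.pkl","wb"))
A=cv2.resize(d["scene"]["frame"][205:285,310:390],(400,400),interpolation=2)
B=cv2.resize(d["wrist"]["frame"],(400,300))
W=np.zeros((400,800,3),np.uint8);W[:,:400]=A;W[:300,400:]=B;cv2.imwrite("pics/s4.png",W)
E
```

```text
t 8.275 tcp [0.508  0.0709 0.0688] jawyaw 103.36 tilt [-0.999 -0.039  0.001] F [-0.49 -0.29  0.4 ] M [-0.045  0.127  0.011] op 0.0435 shift [-6.2  0.5 -0. ] turn -0.03696250925894162
```

View pics/s4.png

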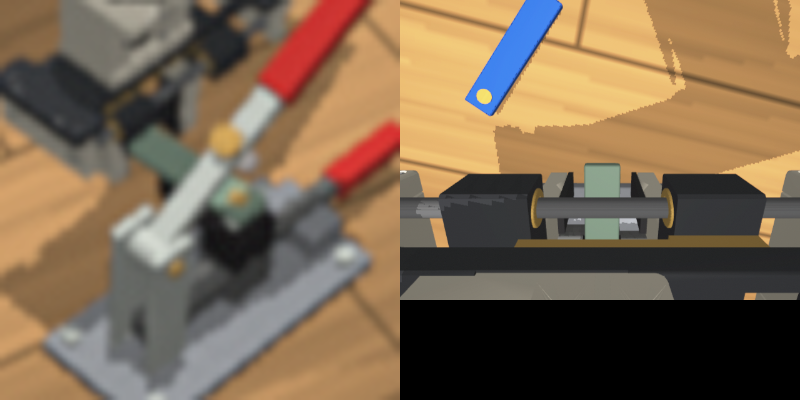

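The scene crop shows the stud end over the holder, under the foot, near (237,198). The wrist view shows the strip free between the open fingers. So I retreat, rise and turn a quarter for the pressing.

Request:
arm_command(commands=[0,28,0,0,50,0,30,0,0,50,-50,5,0,0,50,-55,0,0,-10,50,-55,0,0,-10,20])

```text
clock: 9.0
tool_pos: [0.436, 0.0528, 0.226]
orientation: [-114.6, 88.3, 9.2]
force: [1.5, 0.9, -0.6]
opening: 0.0382
```

Request:
arm_command(commands=[-40,0,0,-10,0,0,0,0,-10,0,0,0,0,-10,0,0,0,0,-10,0,0,0,0,-10,0])

```text
clock: 9.62
tool_pos: [0.4361, 0.0533, 0.2736]
orientation: [-160.1, 87.7, 15.5]
force: [-0.6, -0.1, 1.0]
opening: 0.0004
```

Request:
arm_command(commands=[0,0,0,-10,0,0,0,0,-10,0,0,0,0,0,0])

```text
clock: 10.0
tool_pos: [0.4357, 0.0532, 0.2735]
orientation: [179.8, 87.6, 16.0]
force: [-0.6, -0.6, -1.0]
opening: 0.0006
```

```bash
python3 - <<'E'
from mv import *
from plant import snapshot
so=np.array([.5896,.0903]);px=np.array([np.cos(np.radians(-76.6)),np.sin(np.radians(-76.6))]);hi=so+80/1e3*px
p=hi-px*.150;print("hinge",hi,"pad",hi-px*.158)
need((*p,.24),193.4)
d={n:snapshot(n) for n in("scene","top")};pickle.dump(d,open("s5.pkl","wb"))
for n in d:
    h=cv2.cvtColor(d[n]["frame"],cv2.COLOR_BGR2HSV)
    m=cv2.inRange(h,(60,35,60),(95,255,255));x0,y0,x1,y1=(250,205,310,290) if n=="top" else (315,205,375,275)
    q=np.zeros_like(m);q[y0:y1,x0:x1]=m[y0:y1,x0:x1]
    for k in cv2.findContours(q,0,2)[0]:
        if cv2.contourArea(k)>15: print(n,cv2.minAreaRect(k))
A=cv2.resize(d["scene"]["frame"][205:285,310:390],(400,400),interpolation=2)
B=cv2.resize(d["top"]["frame"][200:280,220:300],(400,400),interpolation=2)
cv2.imwrite("pics/s5.png",np.hstack([A,B]))
E
```

```text
hinge [0.60813983 0.01247793] pad [0.57152366 0.16617652]
t 10.0 tcp [0.4357 0.0532 0.2735] jawyaw -163.79 tilt [-0.999  0.    -0.041] F [-0.6  -0.61 -1.05] M [-0.08   0.265 -0.021] op 0.0006 shift [  40.1  -62.6 -160.1] turn 2.8083329488185313
scene ((340.7576599121094, 234.81153869628906), (14.12063217163086, 5.788582801818848), 37.87498474121094)
```

View pics/s5.png

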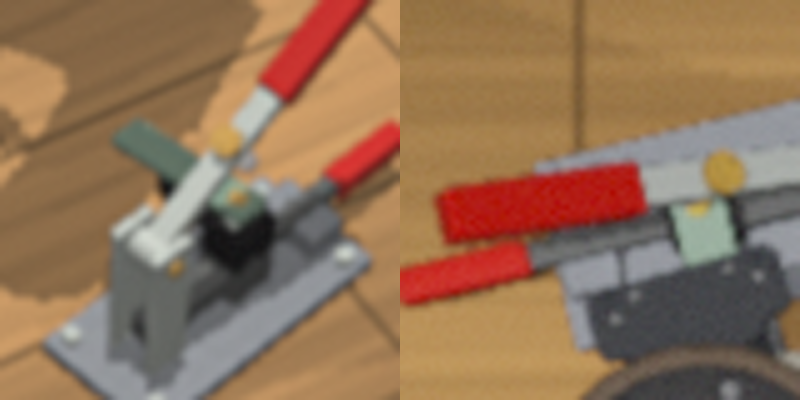

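Request:
arm_command(commands=[0,-21,-53,2.8,0,0,-21,-53,0,0,0,-18,-53,0,0,0,0,0,0,0])

```text
clock: 10.6
tool_pos: [0.5793, 0.1521, 0.2805]
orientation: [-175.8, 87.6, 16.5]
force: [-1.9, -0.9, 0.4]
opening: 0.0002
```

```bash
python3 - <<'E'
from mv import *
from plant import snapshot
d=pickle.load(open("s5.pkl","rb"))
for z in(.089,.092):print("dot",onz(d["scene"],(357.4,244.6),z))
need((.5734,.1584,.225),193.4)
s=snapshot("wrist");pickle.dump(s,open("w6.pkl","wb"));cv2.imwrite("pics/w6.png",s["frame"])
E
```

```text
dot [0.59154735 0.08963295 0.089     ]
dot [0.59365142 0.08805944 0.092     ]
t 10.6 tcp [0.5793 0.1521 0.2805] jawyaw -167.73 tilt [-0.999 -0.003 -0.042] F [-1.9  -0.94  0.37] M [-0.107  0.461 -0.031] op 0.0002 shift [55.3 -7.2  6.8] turn -1.1283426775870566
```

View pics/w6.png

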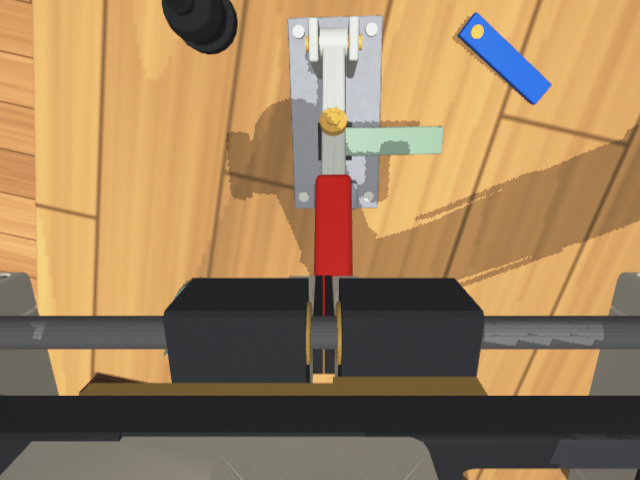

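The wrist view shows the strip lying square over the holder and ledge, tail to (442,140), stud end under the brass knob (333,120), and the red handle below the fingers near (333,225).

Request:
arm_command(commands=[0,-7,7,-1.1,0,30,0,0,0,0,25,0,0,0,0,0,0,0,0,0])

```text
clock: 11.15
tool_pos: [0.568, 0.1566, 0.2269]
orientation: [-174.7, 87.4, 18.5]
force: [0.0, 0.6, 0.2]
opening: 0.0005
```

```bash
cat > fr.py <<'E'
from mv import *
from plant import snapshot
F=[]
for i in range(4):
    F.append(get_obs()['force']); snapshot("wrist")
F.append(get_obs()['force']);print("meanF",np.mean(F,0).round(2),"sd",np.std(F,0).round(2))
need((.5734,.1584,.2),193.4)
E
python3 fr.py
```

```text
meanF [0.08 0.04 0.38] sd [0.35 0.32 0.42]
t 11.35 tcp [0.5702 0.1575 0.2295] jawyaw -166.73 tilt [-0.999 -0.005 -0.05 ] F [ 0.4  -0.14  0.12] M [-0.013  0.253  0.025] op 0.0002 shift [29.6 -0.  -1.8] turn -0.13165632791879034
```

Request:
arm_command(commands=[10,0,0,0,0,10,-3,0,0,0,10,-4,0,0,0,10,-4,0,0,0,0,0,0,0,0])

```text
clock: 11.98
tool_pos: [0.5702, 0.1701, 0.1884]
orientation: [-173.8, 87.0, 19.5]
force: [-0.5, -1.0, 2.3]
opening: 0.0005
```

```bash
python3 fr.py
```

```text
meanF [-0.33 -0.96  1.07] sd [0.2  0.76 0.7 ]
t 12.175 tcp [0.5705 0.1697 0.1897] jawyaw -166.76 tilt [-0.999 -0.006 -0.054] F [-0.36 -1.44  1.08] M [-0.553  0.483 -0.014] op 0.0002 shift [-10.3  11.6  -0.8] turn -0.16285584592651503
```

Request:
arm_command(commands=[8,-3,0,0,0,8,-2,0,0,0,4,-1,0,0,0,0,0,0,0,0])

```text
clock: 12.68
tool_pos: [0.5706, 0.1768, 0.1691]
orientation: [-172.7, 86.8, 20.5]
force: [-0.9, -0.5, 2.0]
opening: 0.0004
```

```bash
python3 fr.py
```

```text
meanF [-0.39 -0.19  2.3 ] sd [0.46 0.27 0.34]
t 12.875 tcp [0.5706 0.1766 0.1696] jawyaw -166.79 tilt [-0.998 -0.007 -0.056] F [ 0.   -0.41  2.11] M [-0.09   0.585  0.032] op 0.0008 shift [-30.5  18.2  -0.2] turn -0.18619397994450537
```

```bash
python3 - <<'E'
from h import *
s=pickle.load(open("w2.pkl","rb"))
py=np.array([np.cos(np.radians(13.4)),np.sin(np.radians(13.4)),0]);px=np.array([py[1],-py[0],0]);so=np.array([.5896,.0903,0])
o,d=ray(s,np.array([215,437])/4.8+[280,150])
for y in(-.007,):
    t=(y-(o-so)@py)/(d@py);p=o+d*t;print("foot rim z",p[2],"x",(p-so)@px)
from scipy.optimize import brentq
f=lambda L,a:np.array([80-(80*np.cos(a)+L*np.sin(a)),107+80*np.sin(a)-L*np.cos(a)])
L=brentq(lambda L:f(L,.55)[1]-p[2]*1e3,0,60);print("L",L)
for l in np.arange(.2,.66,.05):print(round(l,2),f(L,.55-l).round(1))
E
```

```text
foot rim z 0.12264409917907626 x -0.0026175862876424375
L 30.69809543091331
0.2 [ -5.7 105.6]
0.25 [ -5.5 101.3]
0.3 [-5.1 97. ]
0.35 [-4.5 92.8]
0.4 [-3.7 88.6]
0.45 [-2.7 84.4]
0.5 [-1.4 80.3]
0.55 [ 0.  76.3]
0.6 [ 1.6 72.3]
0.65 [ 3.5 68.5]
```

Request:
arm_command(commands=[4,-1,0,0,0,4,-1,0,0,0,0,0,0,0,0])

```text
clock: 13.25
tool_pos: [0.5706, 0.1789, 0.1614]
orientation: [-172.3, 86.7, 20.9]
force: [-1.7, 0.3, 3.0]
opening: 0.0002
```

```bash
python3 fr.py
```

```text
meanF [-1.28 -0.09  2.43] sd [0.32 0.4  0.39]
t 13.45 tcp [0.5707 0.1788 0.1618] jawyaw -166.8 tilt [-0.998 -0.008 -0.057] F [-1.03 -0.26  2.28] M [0.02  0.648 0.045] op 0.0001 shift [-38.4  20.2  -0.2] turn -0.20275580986583464
```

Request:
arm_command(commands=[3,-0.5,0,0,0,0,0,0,0,0])

```text
clock: 13.7
tool_pos: [0.5708, 0.1795, 0.1588]
orientation: [-172.2, 86.7, 21.0]
force: [-0.4, -0.2, 1.5]
opening: 0.0005
```

```bash
python3 fr.py
```

```text
meanF [-0.71 -0.08  1.98] sd [0.73 0.27 0.39]
t 13.9 tcp [0.5708 0.1794 0.159 ] jawyaw -166.81 tilt [-0.998 -0.008 -0.057] F [-0.3   0.08  2.04] M [0.089 0.643 0.038] op 0.0006 shift [-41.2  20.7  -0.1] turn -0.206576093039871
```

Request:
arm_command(commands=[3,-0.5,0,0,0,0,0,0,0,0])

```text
clock: 14.15
tool_pos: [0.571, 0.1801, 0.1559]
orientation: [-172.1, 86.7, 21.1]
force: [-1.6, 0.1, 2.1]
opening: 0.0003
```

Request:
arm_command(commands=[3,-0.5,0,0,0,0,0,0,0,0])

```text
clock: 14.4
tool_pos: [0.571, 0.1807, 0.1527]
orientation: [-172.1, 86.7, 21.1]
force: [-1.7, -0.0, 3.7]
opening: 0.0004
```

Request:
arm_command(commands=[2,-0.3,0,0,0,0,0,0,0,0])

```text
clock: 14.65
tool_pos: [0.5711, 0.1812, 0.1507]
orientation: [-172.0, 86.7, 21.2]
force: [-1.3, 1.1, 3.8]
opening: 0.0003
```

Request:
arm_command(commands=[2,-0.3,0,0,0,0,0,0,0,0])

```text
clock: 14.9
tool_pos: [0.571, 0.1815, 0.1491]
orientation: [-172.1, 86.7, 21.2]
force: [-1.9, 0.8, 4.9]
opening: 0.0004
```

Contact has begun, so smaller steps.

Request:
arm_command(commands=[1.5,-0.2,0,0,0,0,0,0,0,0])

```text
clock: 15.15
tool_pos: [0.571, 0.1817, 0.1483]
orientation: [-172.2, 86.6, 21.0]
force: [-2.3, -0.3, 7.0]
opening: 0.0003
```

Request:
arm_command(commands=[1.5,-0.2,0,0,0,0,0,0,0,0])

```text
clock: 15.4
tool_pos: [0.571, 0.1818, 0.1478]
orientation: [-172.4, 86.6, 20.8]
force: [-3.7, -0.3, 6.8]
opening: 0.0004
```

Request:
arm_command(commands=[2,-0.2,0,0,0])

```text
clock: 15.52
tool_pos: [0.571, 0.182, 0.1465]
orientation: [-172.4, 86.6, 20.9]
force: [-5.2, 0.1, 9.4]
opening: 0.0003
```

Request:
arm_command(commands=[1.5,-0.2,0.4,0,0])

```text
clock: 15.65
tool_pos: [0.5709, 0.1823, 0.1458]
orientation: [-172.6, 86.5, 20.7]
force: [-2.8, -0.1, 9.7]
opening: 0.0005
```

Request:
arm_command(commands=[1.5,-0.2,0.4,0,0])

```text
clock: 15.78
tool_pos: [0.5709, 0.1824, 0.1452]
orientation: [-172.8, 86.5, 20.5]
force: [-3.2, -0.5, 10.3]
opening: 0.0007
```

Request:
arm_command(commands=[1.5,-0.2,0.4,0,0])

```text
clock: 15.9
tool_pos: [0.5708, 0.1825, 0.1447]
orientation: [-173.1, 86.4, 20.3]
force: [-3.3, -0.3, 10.2]
opening: 0.0004
```

Request:
arm_command(commands=[1.7,-0.2,0.4,0,0])

```text
clock: 16.02
tool_pos: [0.5708, 0.1826, 0.144]
orientation: [-173.3, 86.3, 20.1]
force: [-3.9, 0.5, 10.0]
opening: 0.0005
```

Request:
arm_command(commands=[1.8,-0.2,0.4,0,0])

```text
clock: 16.15
tool_pos: [0.5708, 0.1828, 0.1432]
orientation: [-173.4, 86.3, 19.9]
force: [-3.6, -0.1, 10.4]
opening: 0.0006
```

Request:
arm_command(commands=[1.8,-0.2,0.4,0,0])

```text
clock: 16.27
tool_pos: [0.5707, 0.183, 0.1424]
orientation: [-173.6, 86.2, 19.8]
force: [-3.0, 0.7, 10.0]
opening: 0.0006
```

Request:
arm_command(commands=[1.8,-0.2,0.4,0,0])

```text
clock: 16.4
tool_pos: [0.5706, 0.1831, 0.1415]
orientation: [-173.7, 86.2, 19.7]
force: [-4.1, -0.1, 9.7]
opening: 0.0005
```

Request:
arm_command(commands=[1.8,-0.2,0.4,0,0])

```text
clock: 16.52
tool_pos: [0.5706, 0.1833, 0.1405]
orientation: [-173.7, 86.1, 19.7]
force: [-3.2, -0.3, 7.8]
opening: 0.0005
```

```bash
python3 fr.py
```

```text
meanF [-2.26  0.18  6.62] sd [0.59 0.64 0.85]
t 16.725 tcp [0.5705 0.1833 0.1401] jawyaw -166.61 tilt [-0.998 -0.008 -0.067] F [-1.72 -0.22  6.07] M [0.235 0.937 0.05 ] op 0.0003 shift [-60.1  24.5  -1. ] turn -0.007306150124577471
```

Request:
arm_command(commands=[1.8,-0.2,0.4,0,0])

```text
clock: 16.85
tool_pos: [0.5704, 0.1836, 0.1387]
orientation: [-173.5, 86.1, 19.9]
force: [-1.3, 0.6, 2.3]
opening: 0.0003
```

Request:
arm_command(commands=[2,-0.2,0,0,0])

```text
clock: 16.98
tool_pos: [0.5705, 0.1839, 0.1367]
orientation: [-173.4, 86.1, 20.0]
force: [-1.3, 0.4, 2.6]
opening: 0.0005
```

Request:
arm_command(commands=[1.5,-0.2,0,0,0])

```text
clock: 17.1
tool_pos: [0.5704, 0.1841, 0.135]
orientation: [-173.4, 86.1, 20.0]
force: [-1.4, 0.7, 2.7]
opening: 0.0002
```

Force has stayed at the spring level since the click, so I stop pressing, let the handle rise and look.

Request:
arm_command(commands=[-15,3,0,0,0,-25,6,0,0,0,-30,8,0,0,0,-50,8,0,0,0,-30,0,0,0,0])

```text
clock: 17.73
tool_pos: [0.5658, 0.1533, 0.2888]
orientation: [-176.0, 86.4, 17.4]
force: [0.8, -0.7, 0.1]
opening: 0.0004
```

```bash
python3 fr.py; python3 - <<'E'
from h import *
from plant import snapshot
d={n:snapshot(n) for n in("scene","wrist")};pickle.dump(d,open("s7.pkl","wb"))
A=cv2.resize(d["scene"]["frame"][205:285,310:390],(400,400),interpolation=2)
B=cv2.resize(d["wrist"]["frame"][0:300,200:500],(400,400))
cv2.imwrite("pics/s7.png",np.hstack([A,B]))
a=pickle.load(open("s5.pkl","rb"))["scene"]
for s in(a,d["scene"]):
    h=cv2.cvtColor(s["frame"],cv2.COLOR_BGR2HSV);m=cv2.inRange(h,(12,120,150),(28,255,255))
    q=np.zeros_like(m);q[236:255,345:372]=m[236:255,345:372]
    w=q.astype(bool)&(h[...,1]>110);y,x=np.nonzero(w);print("dot",len(x),x.mean(),y.mean())
    g=cv2.inRange(h,(60,35,60),(95,255,255));y,x=np.nonzero(g[225:245,325:352]);print("tail",len(x),x.min()+325,y.min()+225,x.mean()+325,y.mean()+225)
print("pred dot home",proj(d["scene"],(.5896,.0903,.083)),"unclicked",proj(d["scene"],(.5896,.0903,.091)))
py=np.array([np.cos(np.radians(13.4)),np.sin(np.radians(13.4)),0]);so=np.array([.5896,.0903,0])
for n,zt in(("home",.083),("lean",.0775)):print("pred tail end",n,proj(d["scene"],so-py*.103+[0,0,zt]))
E
```

```text
meanF [ 0.97 -0.14  1.01] sd [0.29 0.43 2.74]
t 17.925 tcp [0.5653 0.1538 0.2862] jawyaw -166.59 tilt [-0.998 -0.005 -0.061] F [ 0.73  0.18 -0.67] M [-0.055  0.356  0.021] op 0.0005 shift [86.6 -2.1 -3.7] turn 0.006947096813576081
dot 42 366.8095238095238 237.9047619047619
tail 72 334 230 341.05555555555554 235.16666666666666
dot 13 361.2307692307692 239.0
tail 82 333 229 340.719512195122 234.6951219512195
pred dot home [357.13390917 245.36907799] unclicked [357.27261262 243.69543078]
pred tail end home [333.95525401 227.98920571]
pred tail end lean [333.91443739 229.14220237]
```

View pics/s7.png

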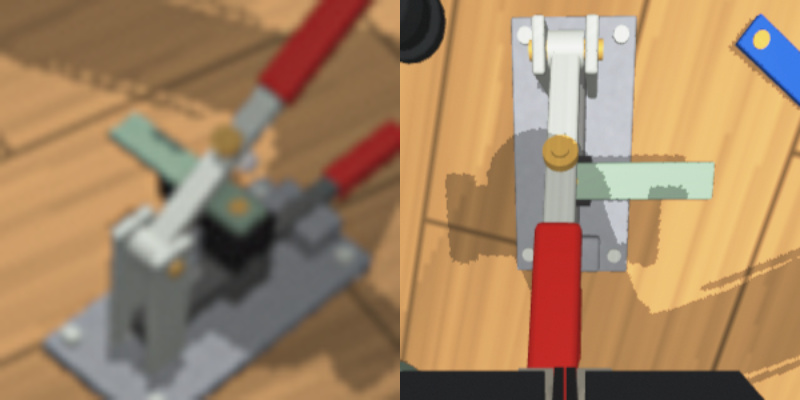

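The scene crop shows the stud dot at (238,206). Before pressing it was at (237,198), so it sank about 1.6 px; 1.7 px was predicted for fully home. The tail end rose 1 px, so the strip lies flat. The handle is back up and the gripper is about 7 cm clear.

```bash
python3 -c "
from plant import *
print(close_job())"
```

```text
the job is handed in; nothing more can be done
None
```

The green strip's stud is clicked into the pliers' socket with its tail over the ledge, and the job is handed in at about 18 s.

I took the smaller green strip from its rest, set the stud on the wires, let go and backed away. I then pressed the upper handle in small steps with the gripper shut. The vertical force levelled off near 10 N (peak 10.4 N), fell to 2.3 N at the click, and stayed at the spring level for the last 3.7 mm. I then let the handle spring back.

**Last checks:**
- **Seating:** in the scene image the stud end sank about 1.6 px, against 1.7 px predicted for fully home. I read the dot's position by eye from the crop.
- **Level:** the tail end rose about 1 px, as expected when the strip goes from leaning to flat.
- **Handle and gripper:** the handle is back up, and the gripper is about 7 cm clear of it.

**Checks that failed or disagreed:**
- My automatic colour measurement of the stud dot did not work. It gave (366.8, 237.9) and (361.2, 239.0), far from the predicted (357, 245), and probably mixed in the brass knob, so I did not use it.
- The tool tilted by about 3–4° over the moves, and there was a sideways force of up to 5 N on the handle while pressing.
- The last averaged force reading was noisy (vertical spread 2.7 N), though the gripper was touching nothing.

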